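# Extend the inspection mirror from the bench post

### The job

Get the telescoping inspection mirror ready for looking under the clean bench: with the mirror still pushed in, hang it by the eye of its handle right down over the steel post, leaving it lying flat on the bench. Then squeeze the button on its grip collar, pull the collar straight away from the post past the first stop to the second, fully out, and finish still holding it there, because it springs back if let go. Keep the fingers off the mirror glass and leave the spray bottle, mouse and dish where they are.

Things in the scene. Friction and masses are not known exactly. Their poses are not given: they have to be found in the camera images.
- eye (a point): Centre of the round hole (20 mm diameter) in the flat eye plate at the tail of the inspection mirror's handle. Plate 44 x 44 mm, 10 mm thick; this point is half-way through it, 15 mm above the bench when the tool lies flat. Axes as the tool's: x along the tool from eye to mirror, z the hole's axis (up when it lies flat).
- tube (a point): Balance point of the tool, inside its aluminium handle (bar 26 mm wide, 30 mm high, from 35 to 175 mm from the eye's centre along x): 135 mm from the eye's centre, 15 mm above the underside. Axes as the eye. A 14 mm steel rod with collar and mirror slides out of the far end. The tool is 0.31 m long pushed in, about 0.25 kg, and lies loose and flat.
- collar: Grip collar on the rod, a grey block 46 mm long (x), 30 mm wide (y), 32 mm high; origin at its centre, 16.5 mm above the bench when the tool lies flat, 203 mm from the eye's centre when pushed in. Axes as the tool's. A black button, 18 mm long, 20 mm high, stands 5 mm out of the middle of its +y side: fingers closing across the collar's middle press it in.
- button (a joint): How far the button is pressed in, m: 0 out, 0.005 flush with the collar's side, 0.006 limit. Its spring takes 4 to 7 N. The catch is free from about 0.0035 on; the button springs out when let go.
- rod (a joint): How far rod, collar and mirror are pulled out along x, m: 0 in, 0.055 first stop, 0.110 second stop (hard end). With the button out, a catch blocks the rod at 0 and at the first stop; with it held in, the rod slides past both. No catch at the second stop: a spring pulls back with 2 N (in) to 5.5 N (fully out); let go there, it returns to about 0.075.
- mirror: Round mirror of 56 mm diameter on the end of the rod, 67 mm beyond the collar's centre along x, centre 20 mm above the underside of the tool, slightly tilted. Not to be touched by the fingers.
- post_tip (a point): Tip of the upright steel post, 57 mm above the bench: 12 mm diameter, tapering over its last 6 mm. It stands fixed on a flange 52 mm across and 6 mm high. When the tool hangs on it and lies flat, the tool can swing about the post.
- spray: Bystander: white spray bottle, 68 mm diameter, 177 mm high; origin at the centre of its underside.
- mouse: Bystander: black computer mouse, 100 x 60 mm, 32 mm high; origin at the centre of its underside.
- dish: Bystander: closed culture dish, 63 mm diameter, 16 mm high; origin at the centre of its underside.

How it is judged:
By the outcome, as a careful person would: the job done as asked, in the order asked, and still so for the second after the job is handed in, while the arm keeps its last pose, push and grip.
It also fails if it takes over 54 s, if anything falls off the work surface, if the arm or the gripper's body presses on something with over 40 N, if the wrist force passes 120 N, or if a joint passes its speed limit or range.

### The arm

A 7-joint arm with a two-finger parallel gripper is mounted at the origin on the work surface. World frame = base frame: x ahead of the robot, y to its left, z up, the work surface at z = 0. Lengths are in m, angles in rad, forces in N, time in s.
With the tool pointing down it reaches from about 0.425 to 0.925 m from the base axis. Payload 6.8 kg.
Tool frame: the origin (TCP) lies on the centre line of the jaws, within the pads' length; the fingertips stand 14 mm ahead of it and the grasp point (between the pads) lies 5 mm behind it (r.nose_length is the distance from the TCP to the fingertips, in m); z points along the fingers, y is the direction in which the jaws open and shut (so a half turn about z gives the same grasp; the last joint's range is limited). The gripper opens to 85 mm and grips with 20 to 120 N. Pads are 22 mm wide; open, the fingers measure 114 mm over their backs; the gripper's body (76 mm by 85 mm) begins 54 mm behind the grasp point. The pads swing forward as they close: fully open they stand 13 mm farther back than shut.
Start: joints at [-1.397, 0.477, 0.022, 1.555, -0.011, 1.109, -0.083], TCP at [0.188, 0.648, 0.225] pointing down, gripper open.
Joint ranges: [-2.96, 2.96], [-0.34, 2.1], [-1.41, 1.46], [0.24, 2.44], [-1.37, 4.51], [0.17, 1.92], [-2.96, 2.96]. Speed limits (rad/s): [2.39, 2.39, 3.14, 3.14, 3.14, 3.14, 3.14].

### API

Orientations are given as a rotation vector (axis times angle).
In Python, from bench import r, imaging, look_for, outline_of gives the robot as it stands. The module is installed in compiled form; this text tells all that it offers.
- The arm moves only by the tool carry_out, never from a script. Its arguments are lists of equal length, an entry for each row: "offset": the shift along the tool's x, y, z as a fraction of full scale, a list of three; "turn": the turn, a rotation vector about the tool's x, y, z as a fraction of full scale, a list of three. A call has 1 to 8 rows; each row is the pose to reach, as a shift and turn from the pose commanded when the call began, along the tool's axes at that moment; what a row does not reach only later rows make up. Full scale, the value 1, is 0.5 m for a shift and 1.5 rad for a turn. A row lasts 1/10 s, in which the tool goes at most 50 mm and 8.59 degrees, less where a joint would pass 70% of its speed; a pose out of reach is approached as far as the arm can. A call with a number of a shift or a turn outside -1 to 1 is refused whole. A call with a gripper value outside its range is refused whole. "hand" is the closure, from 0 (fully open) to 1 (shut), set as the call begins (left out, the last holds). The fingers move at their own pace and stop on an object; "force" is the grip in N (left out, the last holds). Time passes only in rows, so rows that repeat a pose let the fingers close. It gives the time, the measured TCP pose, the force and the opening at its end, in the units of the state.
- r.get_obs(): the state, without advancing time (a new reading comes with each control period).
- imaging.grab_frame(name): name is "scene" or "side" or "wrist"; returns a dict with "pixels" (480x640x3 uint8, red, green, blue), "fx", "fy", "cx", "cy" (pixels), "R" (3x3) and "t" (3): a world point X has camera coordinates R X + t. Camera axes: x right, y down, z forward; pixel columns grow to the right and rows downward; lengths in m; the calibration is good to about 2 mm. A picture is of the moment at which its call begins. There is no depth.
- r.hand_in(): hands the job in, once; it reports no verdict.
Trained networks look in the newest picture that a camera, given by its name, has taken for a name from the list of things; names that differ only in an ending like _2 or _b are one class to them, and where a whole thing is asked for, a point or a joint stands for the part that bears it (a point fixed in the world has none). Each returns a list of dicts, best first, with "score" (0 to 1); they miss things now and then, are a little off and sometimes report something else, mostly with a low value. They report only what shows in the picture. A call takes as long as a camera call.
- look_for(query, camera): "xyz" ([x, y, z] in m, in the coordinates of the camera as it stood for that picture, good to about 4 mm: the middle of the surface that is visible of it).
- outline_of(query, camera): "region" (480x640 bool, what is visible of it).
The state is a dict: "clock": time; "joints": joint angles; "qvel": joint speeds; "tau": joint torques, N m; "tcp_pos": TCP position; "orientation": TCP orientation; "contact_force": force on the tool from outside, world axes, zero at the start; "moment": the same for the moment, N m; "grip_width": finger opening in m.
Only numpy, scipy, OpenCV 4.12 (cv2) and the standard library are available. Lean on these libraries where they do the work, as an engineer would, in place of code of your own. Each camera call takes 0.05 s, during which the arm holds its last target. There are 200 camera calls.

## Working session

There is one attempt and no reset: what is moved stays moved. The work goes in short steps, Python scripts to look and compute and a tool call to move; the robot and the scene stay as the last step left them, time stands still between calls to the robot, and variables do not carry over. Pictures are saved under pics/ and viewed, about 8 in all and at most 12, crops included, and the job is handed in when it is done.

Besides the shell and the picture viewer there is one more tool, called after "Call:" in YAML: its name, and indented under it one key for each argument. carry_out: Moves the arm, as the interface text tells. Shift numbers are shares of 0.5 m and turn numbers shares of 1.5 rad, none past 1 either way. Its arguments: {"type":"object","properties":{"offset":{"type":"array","items":{"type":"array","items":{"type":"number","minimum":-1,"maximum":1}}},"turn":{"type":"array","items":{"type":"array","items":{"type":"number","minimum":-1,"maximum":1}}},"hand":{"type":"number"},"force":{"type":"number"}},"required":["offset","turn"]}

```bash
mkdir -p pics; cat > h.py <<'E'
import numpy as np, cv2
from scipy.spatial.transform import Rotation as Ro
from bench import r, imaging, look_for, outline_of
def world(f,x): return np.array(f["R"]).T@(np.array(x)-np.array(f["t"]))
def onplane(f,u,v,z):
    R=np.array(f["R"]);c=-R.T@np.array(f["t"]);d=R.T@np.array([(u-f["cx"])/f["fx"],(v-f["cy"])/f["fy"],1])
    return c+d*(z-c[2])/d[2]
def proj(f,X):
    p=np.array(f["R"])@np.array(X)+np.array(f["t"]);return np.array([f["fx"]*p[0]/p[2]+f["cx"],f["fy"]*p[1]/p[2]+f["cy"]])
def save(f,n): cv2.imwrite("pics/"+n,f["pixels"][:,:,::-1])
E
python3 - <<'E'
from h import *
o=r.get_obs();print(o)
np.set_printoptions(precision=4,suppress=True)
fr=[]
for c in ["scene","side","wrist"]:
    f=imaging.grab_frame(c);fr.append(f["pixels"]); print(c,f["R"].tolist() if 0 else "", -np.array(f["R"]).T@np.array(f["t"]))
    for q in ["eye","tube","collar","button","mirror","post_tip","spray","mouse","dish"]:
        for d in look_for(q,c)[:2]:
            print(c,q,round(d["score"],2),world(f,d["xyz"]))
cv2.imwrite("pics/a.png",fr[0][:,:,::-1])
cv2.imwrite("pics/b.png",np.vstack(fr[1:])[:,:,::-1][:,:,:] if 0 else cv2.resize(np.hstack(fr[1:])[:,:,::-1],(800,300)))
E
```

```text
{'clock': 0.0, 'joints': array([-1.39705033,  0.47779934,  0.02234844,  1.55644275, -0.0114548 ,
        1.10932855, -0.08312113]), 'qvel': array([ 0.00067383,  0.00118423,  0.00044762, -0.00061144, -0.00064923,
       -0.00037916,  0.00130793]), 'tau': array([-5.78538165e-04, -5.96459949e+01,  1.60766255e+00, -2.81186736e+01,
        1.24937898e-02,  9.71287343e-03, -7.70415880e-06]), 'tcp_pos': array([0.18760189, 0.64777323, 0.22393011]), 'orientation': array([-4.41227357e-01, -3.11037336e+00,  2.90307336e-03]), 'contact_force': array([-0.53490483, -0.24180456, -0.11955752]), 'moment': array([ 0.02071815, -0.04299737,  0.01322463]), 'grip_width': 0.08499072606529137}
scene  [1.3015 0.1129 0.7924]
scene eye 0.56 [ 0.5275 -0.1103  0.0274]
scene tube 0.72 [ 0.5308 -0.114   0.0254]
scene collar 0.82 [ 0.4443 -0.1342  0.0331]
scene collar 0.27 [ 0.5328 -0.1119  0.0251]
scene mirror 0.56 [ 0.3752 -0.1457  0.0206]
scene post_tip 0.56 [0.5357 0.1958 0.0019]
scene spray 0.96 [0.7032 0.2962 0.0987]
scene mouse 0.79 [ 0.773  -0.0179  0.0279]
scene dish 0.72 [0.3867 0.1962 0.016 ]
side  [0.461  0.7533 0.6632]
side eye 0.68 [ 0.5074 -0.1106  0.0177]
side tube 0.69 [ 0.5028 -0.1141  0.0237]
side collar 0.73 [ 0.4351 -0.1213  0.0288]
side button 0.17 [ 0.3761 -0.144   0.0249]
side mirror 0.73 [ 0.3741 -0.1441  0.0253]
side post_tip 0.81 [0.5256 0.1953 0.0055]
side post_tip 0.72 [ 0.4345 -0.1203  0.0259]
side spray 0.66 [0.6689 0.3194 0.1088]
side mouse 0.97 [ 0.7489 -0.0068  0.0195]
side dish 0.66 [0.3724 0.1999 0.0214]
side dish 0.46 [ 0.412  -0.1274  0.0263]
wrist  [0.1161 0.6693 0.374 ]
```

View pics/a.png

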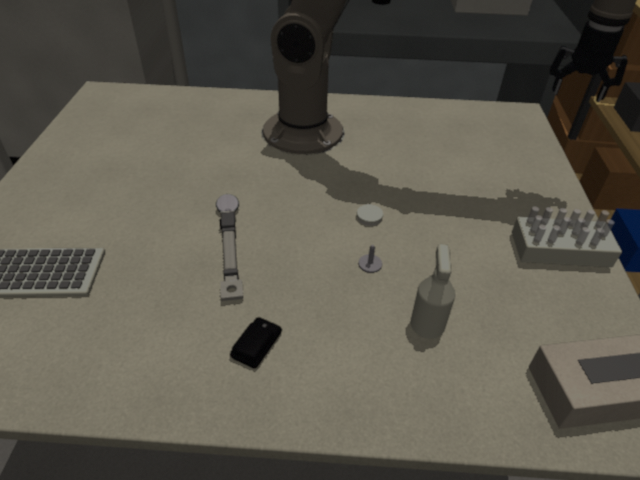

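View pics/b.png

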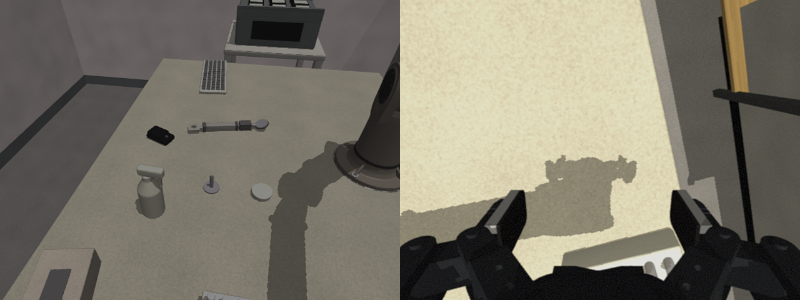

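```bash
python3 - <<'E'
from h import *
np.set_printoptions(precision=4,suppress=True)
ims=[]
for c,b1,b2 in [("scene",(190,185,80,120),(350,230,60,60)),("side",(290,180,150,50),(310,270,60,60))]:
    f=imaging.grab_frame(c)
    for q,z in [("mirror",.02),("collar",.02),("eye",.02),("post_tip",.03),("dish",.008),("spray",.08)]:
        for d in outline_of(q,c)[:1]:
            v,u=np.nonzero(d["region"]);print(c,q,round(d["score"],2),len(u),u.min(),u.max(),v.min(),v.max(),u.mean().round(1),v.mean().round(1),onplane(f,u.mean(),v.mean(),z))
    for x,y,w,h in(b1,b2):
        ims.append(cv2.resize(f["pixels"][y:y+h,x:x+w,::-1],None,fx=4 ,fy=4,interpolation=cv2.INTER_CUBIC))
C=np.zeros((600,800,3),np.uint8)
a,b,c,d=ims
C[:480,:320]=a;C[:240,320:560]=b;C[:240,560:800]=d; C[300:500,200+0:800]=np.where(True,C[300:500,200:800],0)
C[380:580,325:800]=c[:,:475]
cv2.imwrite("pics/c.png",C)
E
```

```text
scene mirror 0.9 305 217 239 194 210 227.6 201.9 [ 0.3732 -0.1472  0.02  ]
scene collar 0.55 260 220 235 210 228 227.6 218.8 [ 0.4338 -0.1355  0.02  ]
scene post_tip 0.69 376 359 382 245 271 370.6 261.2 [0.5527 0.1916 0.03  ]
scene dish 0.83 453 357 383 204 224 369.6 214.0 [0.3737 0.1932 0.008 ]
scene spray 0.62 2559 411 455 244 337 434.7 297.9 [0.6863 0.3029 0.08  ]
side mirror 0.83 269 410 430 191 206 419.2 198.4 [ 0.372  -0.1492  0.02  ]
side collar 0.68 341 382 404 191 208 393.3 199.5 [ 0.4354 -0.1338  0.02  ]
side eye 0.76 1779 302 430 190 211 365.4 201.6 [ 0.5027 -0.1141  0.02  ]
side post_tip 0.89 508 326 351 280 310 338.4 298.1 [0.5238 0.2124 0.03  ]
side dish 0.72 765 403 435 293 322 419.2 307.5 [0.3695 0.1916 0.008 ]
side spray 0.62 3188 219 263 263 349 242.0 305.2 [0.6804 0.2981 0.08  ]
```

View pics/c.png

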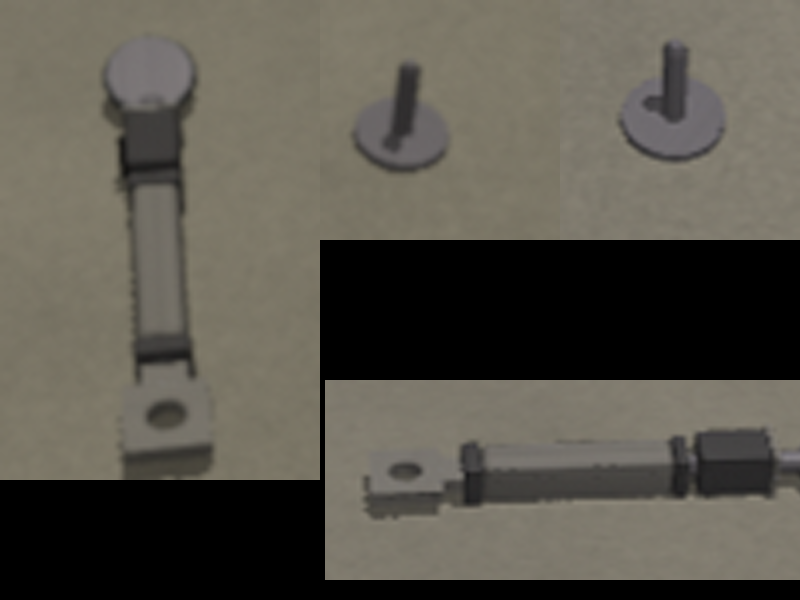

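```bash
python3 - <<'E'
from h import *
np.set_printoptions(precision=4,suppress=True)
s=imaging.grab_frame("scene");d=imaging.grab_frame("side")
print("eye",onplane(s,231.75,288.5,.018),onplane(d,310,202.75,.018))
print("tip",onplane(s,372.25,246.25,.056),onplane(d,338.5,280.75,.056))
print("fl",onplane(s,370.5,263.25,.006),onplane(d,338.25,299.25,.006))
Rt=Ro.from_rotvec(r.get_obs()["orientation"]).as_matrix();print(Rt)
E
```

```text
eye [ 0.6411 -0.0869  0.018 ] [ 0.6369 -0.0899  0.018 ]
tip [0.5342 0.1929 0.056 ] [0.5271 0.1922 0.056 ]
fl [0.5354 0.1938 0.006 ] [0.5261 0.195  0.006 ]
[[-0.9606  0.2781 -0.    ]
 [ 0.2781  0.9606 -0.    ]
 [ 0.     -0.     -1.    ]]
```

```bash
cat >> h.py <<'E'
def go(pos,yang,n=1):
    """per-call numbers (n equal calls) to reach TCP pos, tool down, jaw axis at yang degrees"""
    o=r.get_obs();R0=Ro.from_rotvec(o["orientation"]);a=np.radians(yang)
    y=np.array([np.cos(a),np.sin(a),0]);z=np.array([0,0,-1.]);x=np.cross(y,z)
    R1=Ro.from_matrix(np.c_[x,y,z]);rel=(R0.inv()*R1).as_rotvec();dp=np.array(pos)-o["tcp_pos"]
    for k in range(n):
        Rk=R0*Ro.from_rotvec(rel*k/n)
        print("off",(Rk.inv().apply(dp/n)/.5).round(4),"turn",(rel/n/1.5).round(4),"mm",np.linalg.norm(dp)/n*1000)
E
python3 -c "
from h import *
go([.507,-.118,.22],-77.3,3)"
```

```text
off [-0.3466 -0.4316  0.0033] turn [-0.      0.      0.5862] mm 276.75028605557424
off [-0.5534 -0.0082  0.0033] turn [-0.      0.      0.5862] mm 276.75028605557424
off [-0.3592  0.4211  0.0033] turn [-0.      0.      0.5862] mm 276.75028605557424
```

Call:
carry_out:
  offset:
    - [-0.347, -0.432, 0.003]
    - [-0.347, -0.432, 0.003]
    - [-0.347, -0.432, 0.003]
    - [-0.347, -0.432, 0.003]
    - [-0.347, -0.432, 0.003]
    - [-0.347, -0.432, 0.003]
    - [-0.347, -0.432, 0.003]
  turn:
    - [0, 0, 0.586]
    - [0, 0, 0.586]
    - [0, 0, 0.586]
    - [0, 0, 0.586]
    - [0, 0, 0.586]
    - [0, 0, 0.586]
    - [0, 0, 0.586]

```text
clock: 3.0
tcp_pos: [0.2964, 0.3885, 0.2237]
orientation: [1.735, 2.619, -0.001]
contact_force: [-0.3, 0.4, 0.8]
grip_width: 0.0856
```

Call:
carry_out:
  offset:
    - [-0.553, -0.008, 0.003]
    - [-0.553, -0.008, 0.003]
    - [-0.553, -0.008, 0.003]
    - [-0.553, -0.008, 0.003]
    - [-0.553, -0.008, 0.003]
    - [-0.553, -0.008, 0.003]
    - [-0.553, -0.008, 0.003]
  turn:
    - [0, 0, 0.586]
    - [0, 0, 0.586]
    - [0, 0, 0.586]
    - [0, 0, 0.586]
    - [0, 0, 0.586]
    - [0, 0, 0.586]
    - [0, 0, 0.586]

```text
clock: 3.7
tcp_pos: [0.4023, 0.1347, 0.2223]
orientation: [2.683, 1.634, 0.002]
contact_force: [-1.2, 1.1, 0.5]
grip_width: 0.0854
```

Call:
carry_out:
  offset:
    - [-0.359, 0.421, 0.003]
    - [-0.359, 0.421, 0.003]
    - [-0.359, 0.421, 0.003]
    - [-0.359, 0.421, 0.003]
    - [-0.359, 0.421, 0.003]
    - [-0.359, 0.421, 0.003]
    - [-0.359, 0.421, 0.003]
    - [-0.359, 0.421, 0.003]
  turn:
    - [0, 0, 0.586]
    - [0, 0, 0.586]
    - [0, 0, 0.586]
    - [0, 0, 0.586]
    - [0, 0, 0.586]
    - [0, 0, 0.586]
    - [0, 0, 0.586]
    - [0, 0, 0.586]

```text
clock: 4.5
tcp_pos: [0.5079, -0.1165, 0.22]
orientation: [3.121, 0.355, -0.001]
contact_force: [-0.8, 0.1, -0.1]
grip_width: 0.0851
```

```bash
python3 - <<'E'
from h import *
o=r.get_obs();print(o["clock"],o["tcp_pos"],Ro.from_rotvec(o["orientation"]).as_matrix().round(3),o["contact_force"],o["joints"].round(2))
f=imaging.grab_frame("wrist");save(f,"d.png")
for q in ["eye","tube","collar","mirror"]:
    for d in look_for(q,"wrist")[:1]: print(q,d["score"],world(f,d["xyz"]))
print([onplane(f,u,v,.02) for u,v in((320,240),(320,100))])
E
```

```text
4.5 [ 0.50794918 -0.11650973  0.22000712] [[ 0.974  0.225 -0.001]
 [ 0.225 -0.974 -0.   ]
 [-0.001 -0.    -1.   ]] [-0.82163522  0.12590784 -0.09013075] [-0.59  0.3   0.85  1.97 -0.27  0.99 -0.96]
eye 0.56 [ 0.52788337 -0.11285351  0.0293263 ]
tube 0.57 [ 0.52873028 -0.11481249  0.02753044]
collar 0.82 [ 0.4400903  -0.13346805  0.03213293]
mirror 0.72 [ 0.37370076 -0.14804582  0.02484471]
[array([ 0.47185258, -0.1273383 ,  0.02      ]), array([ 0.59195983, -0.09954389,  0.02      ])]
```

View pics/d.png

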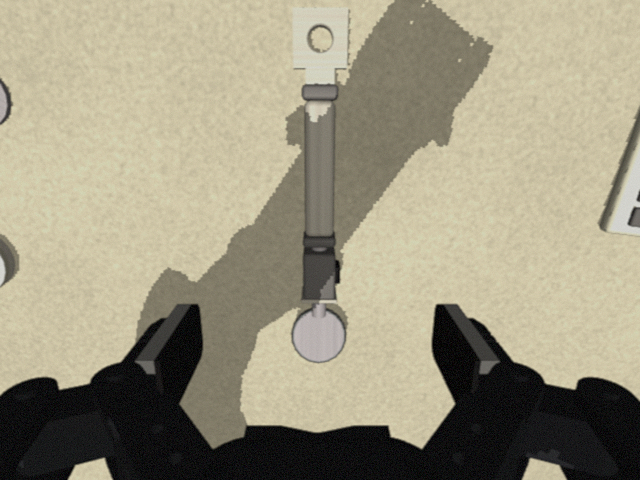

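```bash
python3 - <<'E'
from h import *
f=imaging.grab_frame("wrist")
e=onplane(f,320,38,.0195);m=onplane(f,319,334,.0195);print(e,m,np.linalg.norm(m-e),np.degrees(np.arctan2(*(m-e)[[1,0]])))
# jaws: y ang = tool ang+90
t=np.degrees(np.arctan2(*(m-e)[[1,0]]))
u=(m-e)/np.linalg.norm(m-e);p=e+.135*u;p[2]=.017;print(p)
go(p,t+90)
E
```

```text
[ 0.6377027  -0.08825686  0.0195    ] [ 0.37421027 -0.14809535  0.0195    ] 0.2702016048020129 -167.20527745984316
[ 0.50605479 -0.11815378  0.017     ]
off [-0.0037  0.0032  0.4069] turn [-0.0006 -0.0002  0.0016] mm 203.44619366729748
```

Call:
carry_out:
  offset:
    - [-0.004, 0.003, 0.09]
    - [-0.004, 0.003, 0.19]
    - [-0.004, 0.003, 0.28]
    - [-0.004, 0.003, 0.34]
    - [-0.004, 0.003, 0.38]
    - [-0.004, 0.003, 0.4]
    - [-0.004, 0.003, 0.406]
    - [-0.004, 0.003, 0.406]
  turn:
    - [0, 0, 0.001]
    - [0, 0, 0.001]
    - [0, 0, 0.001]
    - [0, 0, 0.001]
    - [0, 0, 0.001]
    - [0, 0, 0.001]
    - [0, 0, 0.001]
    - [0, 0, 0.001]
  hand: 0

```text
clock: 5.6
tcp_pos: [0.5063, -0.1196, 0.0179]
orientation: [3.122, 0.348, 0.001]
contact_force: [-0.1, -0.5, -0.2]
grip_width: 0.0854
```

Call:
carry_out:
  offset:
    - [0, 0, 0]
    - [0, 0, 0]
    - [0, 0, 0]
    - [0, 0, 0]
    - [0, 0, 0]
    - [0, 0, 0]
    - [0, 0, 0]
    - [0, 0, 0]
  turn:
    - [0, 0, 0]
    - [0, 0, 0]
    - [0, 0, 0]
    - [0, 0, 0]
    - [0, 0, 0]
    - [0, 0, 0]
    - [0, 0, 0]
    - [0, 0, 0]
  hand: 1
  force: 40

```text
clock: 6.4
tcp_pos: [0.5062, -0.1196, 0.018]
orientation: [-3.122, -0.347, -0.001]
contact_force: [-1.5, 1.2, 6.2]
grip_width: 0.0246
```

Call:
carry_out:
  offset:
    - [0, 0, -0.02]
    - [0, 0, -0.06]
    - [0, 0, -0.11]
    - [0, 0, -0.16]
    - [0, 0, -0.2]
    - [0, 0, -0.2]
  turn:
    - [0, 0, 0]
    - [0, 0, 0]
    - [0, 0, 0]
    - [0, 0, 0]
    - [0, 0, 0]
    - [0, 0, 0]

```text
clock: 7.0
tcp_pos: [0.5073, -0.1201, 0.1198]
orientation: [3.122, 0.347, 0.007]
contact_force: [0.9, 0.5, -2.0]
grip_width: 0.0244
```

```bash
python3 - <<'E'
from h import *
o=r.get_obs();print(o["clock"],o["tcp_pos"],o["contact_force"],o["moment"])
# eye rel TCP assumed 0.135 in +x tool ; post
P=np.array([.531,.1935]);t=-90
u=np.array([0,-1.]);p=P+.134*u
go([*p,.118],t+90,2)
E
```

```text
7.0 [ 0.50733028 -0.12007666  0.11984596] [ 0.90587258  0.5224921  -2.03821883] [-0.05428894 -0.02976288 -0.00461752]
off [ 0.0625 -0.17    0.002 ] turn [ 0.0012 -0.001  -0.4499] mm 90.56964231008668
off [ 0.155  -0.0937  0.002 ] turn [ 0.0012 -0.001  -0.4499] mm 90.56964231008668
```

```bash
python3 - <<'E'
from h import *
go([.47,.085,.12],0,2)
E
```

```text
off [ 0.0086 -0.2083 -0.0003] turn [ 0.0012 -0.001  -0.4499] mm 104.22332977541568
off [ 1.368e-01 -1.573e-01 -1.000e-04] turn [ 0.0012 -0.001  -0.4499] mm 104.22332977541568
```

Call:
carry_out:
  offset:
    - [0, -0.04, 0]
    - [0.003, -0.08, 0]
    - [0.005, -0.12, 0]
    - [0.007, -0.17, 0]
    - [0.009, -0.208, 0]
    - [0.009, -0.208, 0]
  turn:
    - [0, 0, -0.09]
    - [0, 0, -0.18]
    - [0, 0, -0.27]
    - [0, 0, -0.36]
    - [0.001, -0.001, -0.45]
    - [0.001, -0.001, -0.45]

```text
clock: 7.6
tcp_pos: [0.4862, -0.0143, 0.1165]
orientation: [-2.823, -1.37, 0.005]
contact_force: [0.3, -0.4, -2.2]
grip_width: 0.0245
```

Call:
carry_out:
  offset:
    - [0.03, -0.03, 0]
    - [0.06, -0.06, 0]
    - [0.08, -0.1, 0]
    - [0.11, -0.13, 0]
    - [0.137, -0.157, 0]
    - [0.137, -0.157, 0]
    - [0.137, -0.157, 0]
  turn:
    - [0, 0, -0.09]
    - [0, 0, -0.18]
    - [0, 0, -0.27]
    - [0, 0, -0.36]
    - [0.001, -0.001, -0.45]
    - [0.001, -0.001, -0.45]
    - [0.001, -0.001, -0.45]

```text
clock: 8.3
tcp_pos: [0.4686, 0.0844, 0.117]
orientation: [-2.223, -2.216, 0.006]
contact_force: [1.0, -1.3, -3.3]
grip_width: 0.024
```

```bash
python3 - <<'E'
from h import *
o=r.get_obs();print(o["clock"],o["tcp_pos"],Ro.from_rotvec(o["orientation"]).as_matrix().round(3))
f=imaging.grab_frame("wrist");s=imaging.grab_frame("scene");d=imaging.grab_frame("side")
print("post px wrist",proj(f,[.531,.1935,.057]),proj(f,[.531,.1935,.006]))
es=np.array([o["tcp_pos"][0],o["tcp_pos"][1]+.134,.12]);a=proj(s,es);b=proj(d,es);print(a,b)
ims=[cv2.resize(f["pixels"],(480,360))]
def cr(g,c): 
    x,y=int(c[0])-40,int(c[1])-30;print(x,y);return cv2.resize(g["pixels"][y:y+70,x:x+80],None,fx=4,fy=3.4286 if 0 else 4,interpolation=cv2.INTER_CUBIC)
C=np.zeros((600,800,3),np.uint8);C[:360,:480]=ims[0];C[:280,480:]=cr(s,a);C[300:580,480:]=cr(d,b)
cv2.imwrite("pics/e.png",C[:,:,::-1])
E
```

```text
8.3 [0.46863627 0.0844424  0.11700481] [[ 0.003  1.    -0.005]
 [ 1.    -0.003 -0.001]
 [-0.001 -0.005 -1.   ]]
post px wrist [446.1998152   38.72686136] [420.18394043  54.00122514]
[386.91452631 203.36179057] [370.52988529 270.5616455 ]
346 173
330 240
```

View pics/e.png

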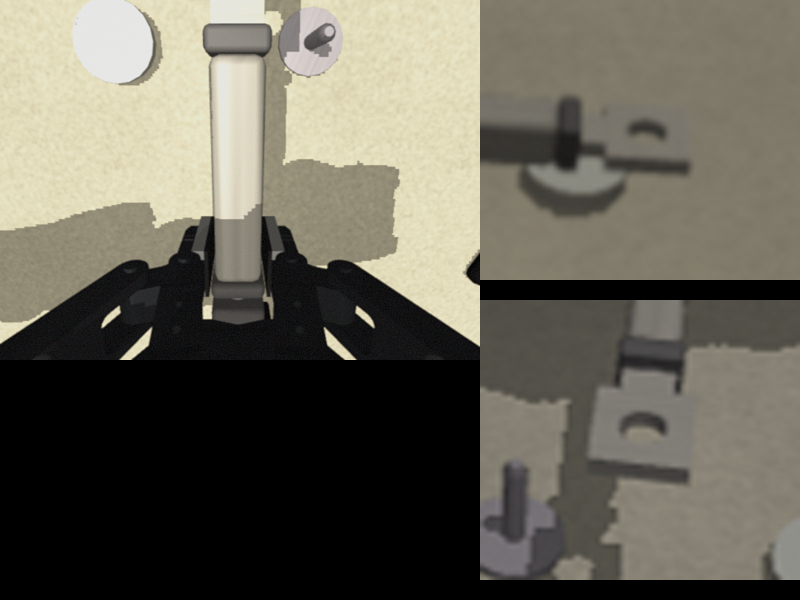

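```bash
cat >> h.py <<'E'
def tri(fa,ua,fb,ub):
    P=[np.diag([1,1,1])@np.array([[f["fx"],0,f["cx"]],[0,f["fy"],f["cy"]],[0,0,1]])@np.c_[f["R"],f["t"]] for f in(fa,fb)]
    X=cv2.triangulatePoints(P[0],P[1],np.array(ua,float).reshape(2,1),np.array(ub,float).reshape(2,1))[:,0];return X[:3]/X[3]
E
python3 - <<'E'
from h import *
np.set_printoptions(precision=4,suppress=True)
f=imaging.grab_frame("wrist");s=imaging.grab_frame("scene");d=imaging.grab_frame("side")
print("tip w",onplane(f,436,41.3,.057),"fl",onplane(f,414.7,56,.006))
o=r.get_obs();print(o["tcp_pos"])
e=tri(s,(387.75,205.5),d,(370.75,271.5));p=tri(s,(372.25,246.25),d,(338.5,280.75))
print("eye",e,"tip",p,p-e)
print(onplane(s,387.75,205.5,.118),onplane(d,370.75,271.5,.118))
M=Ro.from_rotvec(o["orientation"]).as_matrix()
# eye from hover measurement: tool-frame
print("eye pred",o["tcp_pos"]+M@np.array([.1345,-0.0014+0*1,.003]))
# hover 2 consistency: eye world vs TCP at grasp
print(M.T@(e-o["tcp_pos"]))
E
```

```text
tip w [0.5265 0.1918 0.057 ] fl [0.5281 0.1918 0.006 ]
[0.4689 0.0845 0.1174]
eye [0.4693 0.2197 0.1165] tip [0.5288 0.1921 0.0528] [ 0.0595 -0.0276 -0.0637]
[0.4731 0.2203 0.118 ] [0.4681 0.2187 0.118 ]
eye pred [0.4677 0.219  0.1143]
[0.1352 0.0002 0.0008]
```

Call:
carry_out:
  offset:
    - [-0.02, 0.04, 0]
    - [-0.04, 0.09, 0]
    - [-0.055, 0.119, 0]
    - [-0.055, 0.119, 0.04]
    - [-0.055, 0.119, 0.08]
    - [-0.055, 0.119, 0.088]
    - [-0.055, 0.119, 0.088]
    - [-0.055, 0.119, 0.088]
  turn:
    - [0, 0, 0]
    - [0, 0, 0]
    - [0, 0, 0]
    - [0, 0, 0]
    - [0, 0, 0]
    - [0, 0, 0]
    - [0, 0, 0]
    - [0, 0, 0]

```text
clock: 9.4
tcp_pos: [0.5287, 0.0577, 0.074]
orientation: [-2.22, -2.22, 0.004]
contact_force: [0.1, 0.2, -1.7]
grip_width: 0.0244
```

```bash
python3 - <<'E'
from h import *
o=r.get_obs();print(o["clock"],o["tcp_pos"],o["contact_force"],Ro.from_rotvec(o["orientation"]).as_matrix().round(3))
C=np.zeros((600,800,3),np.uint8)
for k,c in enumerate(["scene","side"]):
    g=imaging.grab_frame(c);a=proj(g,[.5285,.192,.065]);x,y=int(a[0])-25,int(a[1])-32;print(c,x,y)
    C[:600,k*400:k*400+400]=cv2.resize(g["pixels"][y:y+75,x:x+50],None,fx=8,fy=8,interpolation=cv2.INTER_CUBIC)
cv2.imwrite("pics/f.png",C[:,:,::-1])
E
```

```text
9.4 [0.5287271  0.05774247 0.07396437] [ 0.09691853  0.23378089 -1.71546077] [[-0.     1.    -0.003]
 [ 1.     0.    -0.   ]
 [-0.    -0.003 -1.   ]]
scene 347 209
side 312 245
```

View pics/f.png

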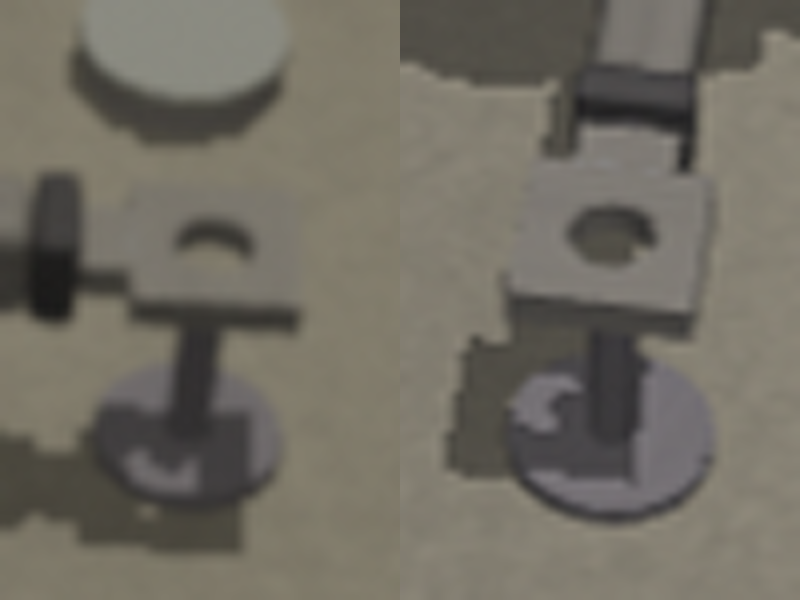

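```bash
python3 - <<'E'
from h import *
s=imaging.grab_frame("scene");d=imaging.grab_frame("side")
e=tri(s,(373.75,239),d,(338.4,274.4));p=tri(s,(372.25,246.25),d,(338.5,280.75));print(e,p,e-p)
E
```

```text
[0.52850453 0.19374722 0.0728996 ] [0.52876187 0.19211419 0.05279262] [-0.00025735  0.00163303  0.02010698]
```

Call:
carry_out:
  offset:
    - [-0.002, 0, 0]
    - [-0.002, 0, 0.015]
    - [-0.002, 0, 0.03]
    - [-0.002, 0, 0.045]
    - [-0.002, 0, 0.06]
    - [-0.002, 0, 0.06]
  turn:
    - [0, 0, 0]
    - [0, 0, 0]
    - [0, 0, 0]
    - [0, 0, 0]
    - [0, 0, 0]
    - [0, 0, 0]

```text
clock: 10.2
tcp_pos: [0.5271, 0.0566, 0.0418]
orientation: [-2.218, -2.219, 0.008]
contact_force: [-0.1, 0.2, -2.3]
grip_width: 0.0241
```

Call:
carry_out:
  offset:
    - [0, 0, 0.015]
    - [0, 0, 0.03]
    - [0, 0, 0.04]
    - [0, 0, 0.046]
    - [0, 0, 0.046]
    - [0, 0, 0.046]
  turn:
    - [0, 0, 0]
    - [0, 0, 0]
    - [0, 0, 0]
    - [0, 0, 0]
    - [0, 0, 0]
    - [0, 0, 0]

```text
clock: 10.8
tcp_pos: [0.5281, 0.0568, 0.0203]
orientation: [-2.219, -2.22, 0.005]
contact_force: [-0.1, 0.1, -2.3]
grip_width: 0.024
```

Still carrying the weight; a little lower.

Call:
carry_out:
  offset:
    - [0, 0, 0.003]
    - [0, 0, 0.005]
    - [0, 0, 0.005]
    - [0, 0, 0.005]
  turn:
    - [0, 0, 0]
    - [0, 0, 0]
    - [0, 0, 0]
    - [0, 0, 0]

```text
clock: 11.2
tcp_pos: [0.5282, 0.0569, 0.0181]
orientation: [-2.219, -2.22, 0.004]
contact_force: [-0.4, 0.4, 2.0]
grip_width: 0.0242
```

Call:
carry_out:
  offset:
    - [0, 0, 0]
    - [0, 0, 0]
    - [0, 0, 0]
    - [0, 0, 0]
    - [0, 0, 0]
    - [0, 0, 0]
    - [0, 0, -0.01]
    - [0, 0, -0.05]
  turn:
    - [0, 0, 0]
    - [0, 0, 0]
    - [0, 0, 0]
    - [0, 0, 0]
    - [0, 0, 0]
    - [0, 0, 0]
    - [0, 0, 0]
    - [0, 0, 0]
  hand: 0

```text
clock: 12.0
tcp_pos: [0.5266, 0.0566, 0.0419]
orientation: [-2.218, -2.219, 0.01]
contact_force: [-0.3, 0.6, 0.8]
grip_width: 0.0854
```

Call:
carry_out:
  offset:
    - [0, 0, -0.1]
    - [-0.03, 0, -0.2]
    - [-0.08, 0, -0.3]
    - [-0.13, 0, -0.35]
    - [-0.13, 0, -0.35]
    - [-0.13, 0, -0.35]
  turn:
    - [0, 0, 0]
    - [0, 0, 0]
    - [0, 0, 0]
    - [0, 0, 0]
    - [0, 0, 0]
    - [0, 0, 0]

```text
clock: 12.6
tcp_pos: [0.529, -0.0085, 0.2186]
orientation: [-2.221, -2.219, 0.002]
contact_force: [0.6, 1.3, -0.8]
grip_width: 0.0854
```

```bash
python3 - <<'E'
from h import *
o=r.get_obs();print(o["clock"],o["tcp_pos"],o["contact_force"])
f=imaging.grab_frame("wrist");save(f,"g.png")
for u,v in [(.203,.033),(.27,.02),(0,.02)]: print(proj(f,[.528,.192-u,v]))
E
```

```text
12.6 [ 0.52898665 -0.00851067  0.2185907 ] [ 0.57296521  1.33426286 -0.79505972]
[316.24168951 207.14576251]
[316.53225552 272.92512622]
[315.43488947 -61.10606668]
```

View pics/g.png

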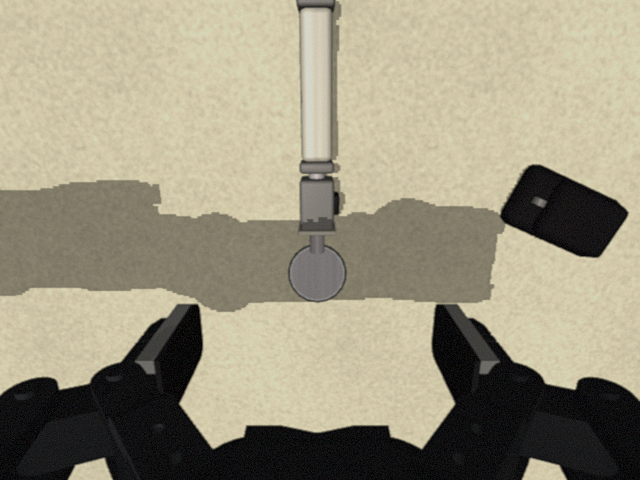

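```bash
python3 -c "
from h import *
f=imaging.grab_frame('wrist');print(onplane(f,317,202,.033),onplane(f,337,203,.0165),onplane(f,317,273,.02))
go([.528,-.0095,.018],0)"
```

```text
[ 0.52750186 -0.00527138  0.033     ] [ 0.54552636 -0.00978781  0.0165    ] [ 0.52736879 -0.07668302  0.02      ]
off [-0.0047  0.0025  0.3974] turn [-0.004   0.0001  0.0011] mm 198.72525208881282
```

Call:
carry_out:
  offset:
    - [-0.004, -0.002, 0.09]
    - [-0.004, -0.002, 0.18]
    - [-0.004, -0.002, 0.27]
    - [-0.004, -0.002, 0.33]
    - [-0.004, -0.002, 0.37]
    - [-0.004, -0.002, 0.39]
    - [-0.004, -0.002, 0.397]
    - [-0.004, -0.002, 0.397]
  turn:
    - [-0.003, 0, 0.001]
    - [-0.003, 0, 0.001]
    - [-0.003, 0, 0.001]
    - [-0.003, 0, 0.001]
    - [-0.003, 0, 0.001]
    - [-0.003, 0, 0.001]
    - [-0.003, 0, 0.001]
    - [-0.003, 0, 0.001]

```text
clock: 13.5
tcp_pos: [0.5269, -0.0099, 0.0191]
orientation: [2.222, 2.221, -0.001]
contact_force: [-0.0, -0.4, 0.3]
grip_width: 0.0856
```

Call:
carry_out:
  offset:
    - [0, 0, 0]
    - [0, 0, 0]
    - [0, 0, 0]
    - [0, 0, 0]
    - [0, 0, 0]
    - [0, 0, 0]
    - [0, 0, 0]
    - [0, 0, 0]
  turn:
    - [0, 0, 0]
    - [0, 0, 0]
    - [0, 0, 0]
    - [0, 0, 0]
    - [0, 0, 0]
    - [0, 0, 0]
    - [0, 0, 0]
    - [0, 0, 0]
  hand: 1
  force: 60

```text
clock: 14.3
tcp_pos: [0.5275, -0.0103, 0.0199]
orientation: [2.222, 2.219, 0.001]
contact_force: [-0.3, -0.8, 6.3]
grip_width: 0.028
```

Call:
carry_out:
  offset:
    - [0, 0, -0.002]
    - [-0.01, 0, -0.002]
    - [-0.03, 0, -0.002]
    - [-0.05, 0, -0.002]
    - [-0.07, 0, -0.002]
    - [-0.08, 0, -0.002]
    - [-0.08, 0, -0.002]
  turn:
    - [0, 0, 0]
    - [0, 0, 0]
    - [0, 0, 0]
    - [0, 0, 0]
    - [0, 0, 0]
    - [0, 0, 0]
    - [0, 0, 0]

```text
clock: 15.0
tcp_pos: [0.5273, -0.0345, 0.0198]
orientation: [-2.199, -2.225, -0.015]
contact_force: [0.2, 39.9, 2.9]
grip_width: 0.0276
```

```bash
python3 - <<'E'
from h import *
C=np.zeros((600,800,3),np.uint8)
for k,c in enumerate(["scene","side"]):
    g=imaging.grab_frame(c);a=proj(g,[.528,.06,.02]);x,y=int(a[0])-100,int(a[1])-75
    C[k*300:k*300+300,:400]=cv2.resize(g["pixels"][y:y+150,x:x+200],None,fx=2,fy=2,interpolation=cv2.INTER_CUBIC);print(c,x,y)
g=imaging.grab_frame("wrist");C[:300,400:]=cv2.resize(g["pixels"],(400,300))
cv2.imwrite("pics/h.png",C[:,:,::-1])
o=r.get_obs();print(o["clock"],o["tcp_pos"],o["contact_force"],o["moment"],o["grip_width"])
E
```

```text
scene 209 177
side 246 172
15.15 [ 0.52724474 -0.03439018  0.01983049] [ 0.09564042 39.03722662  3.27334644] [8.44686531 0.00992252 0.02255411] 0.027462846388580146
```

View pics/h.png

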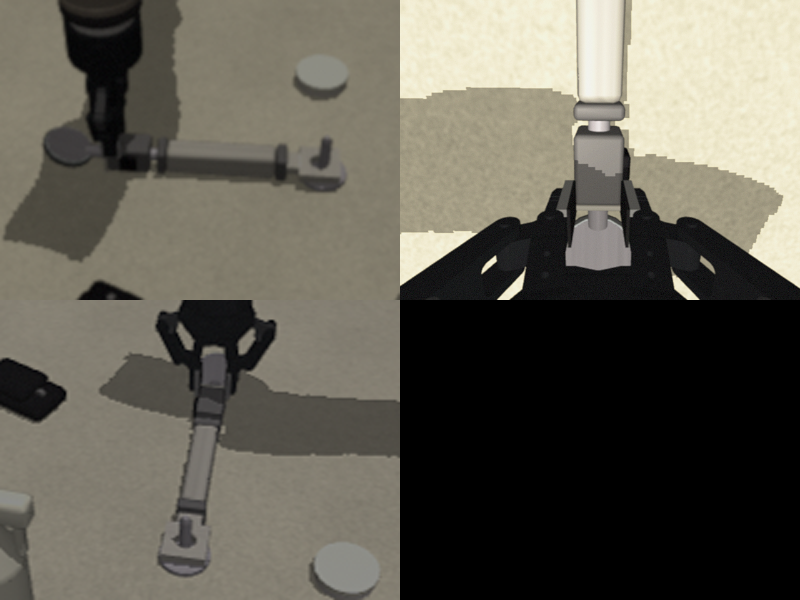

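```bash
python3 - <<'E'
from h import *
f=imaging.grab_frame("wrist")
o=r.get_obs();print(o["tcp_pos"])
for u,v,z in [(958-0,203,.0325)]: pass
for n,v,z in [("collar near top edge",135*1.6,.0325),("collar top start",127*1.6,.0325),("top end",208*1.6,.0325),("button",163*1.6,.0265),("handle end",121*1.6,.03)]:
    print(n,onplane(f,198*1.6,v,z))
C=cv2.resize(f["pixels"][170:400,220:420],(520,598),interpolation=cv2.INTER_CUBIC);cv2.imwrite("pics/i.png",C[:,:,::-1])
E
```

```text
[ 0.52724341 -0.03444476  0.01982196]
collar near top edge [0.52696515 0.00535312 0.0325    ]
collar top start [0.52691626 0.0100181  0.0325    ]
top end [ 0.5274569  -0.04157053  0.0325    ]
button [ 0.52714436 -0.01385125  0.0265    ]
handle end [0.5268757  0.01301197 0.03      ]
```

View pics/i.png

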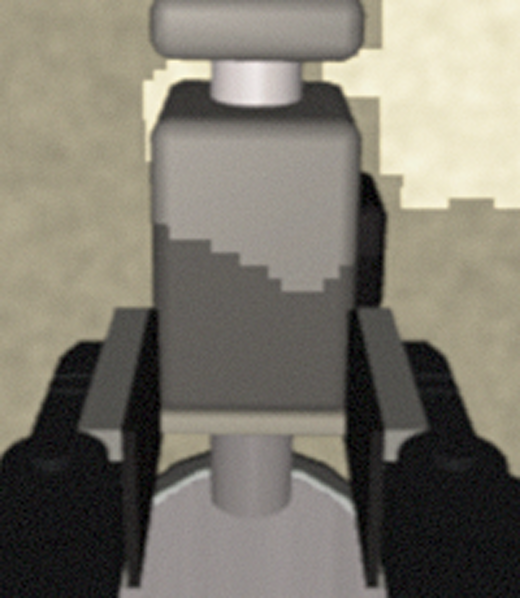

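Call:
carry_out:
  offset:
    - [0.01, 0, 0]
    - [0.02, 0, 0]
    - [0.032, 0, 0]
    - [0.032, 0, 0]
  turn:
    - [0, 0, 0]
    - [0, 0, 0]
    - [0, 0, 0]
    - [0, 0, 0]

```text
clock: 15.6
tcp_pos: [0.5265, -0.0325, 0.02]
orientation: [-2.218, -2.223, -0.0]
contact_force: [-0.5, 8.6, -1.0]
grip_width: 0.0274
```

Call:
carry_out:
  offset:
    - [0, 0, 0]
    - [0, 0, 0]
    - [0, 0, 0]
    - [0, 0, 0]
    - [0.04, 0, 0]
    - [0.04, 0, 0]
    - [0.04, 0, 0]
  turn:
    - [0, 0, 0]
    - [0, 0, 0]
    - [0, 0, 0]
    - [0, 0, 0]
    - [0, 0, 0]
    - [0, 0, 0]
    - [0, 0, 0]
  hand: 0

```text
clock: 16.3
tcp_pos: [0.5271, -0.0144, 0.0203]
orientation: [2.221, 2.22, -0.0]
contact_force: [-0.1, -0.8, -0.5]
grip_width: 0.0854
```

```bash
python3 - <<'E'
from h import *
o=r.get_obs();print(o["clock"],o["tcp_pos"],o["contact_force"],Ro.from_rotvec(o["orientation"]).as_matrix().round(3))
f=imaging.grab_frame("wrist")
a=proj(f,o["tcp_pos"]);print(a)
C=cv2.resize(f["pixels"][150:450,120:520],(800,600),interpolation=cv2.INTER_CUBIC);cv2.imwrite("pics/j.png",C[:,:,::-1])
E
```

```text
16.3 [ 0.52707556 -0.01442538  0.02028761] [-0.08077234 -0.81165613 -0.48841872] [[ 0.     1.     0.001]
 [ 1.    -0.    -0.001]
 [-0.001  0.001 -1.   ]]
[316.6399404  301.80215735]
```

View pics/j.png

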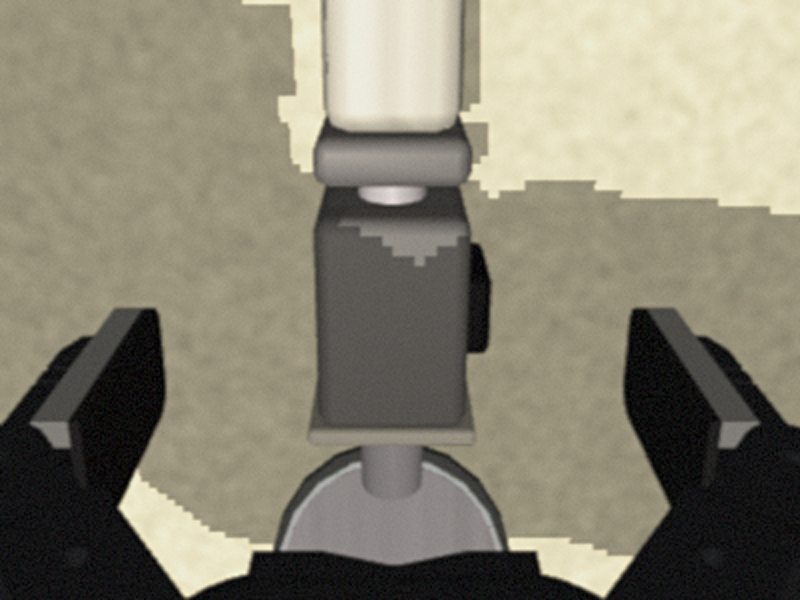

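Call:
carry_out:
  offset:
    - [0.002, 0, 0]
    - [0.002, 0, 0]
    - [0.002, 0, 0]
    - [0.002, 0, 0]
    - [0.002, 0, 0]
    - [0.002, 0, 0]
    - [0.002, 0, 0]
    - [0.002, 0, 0]
  turn:
    - [0, 0, 0]
    - [0, 0, 0]
    - [0, 0, 0]
    - [0, 0, 0]
    - [0, 0, 0]
    - [0, 0, 0]
    - [0, 0, 0]
    - [0, 0, 0]
  hand: 1
  force: 80

```text
clock: 17.15
tcp_pos: [0.5271, -0.0136, 0.0205]
orientation: [2.222, 2.219, 0.0]
contact_force: [-1.6, -0.7, 5.5]
grip_width: 0.0268
```

Call:
carry_out:
  offset:
    - [0, 0, 0]
    - [0, 0, 0]
    - [0, 0, 0]
    - [0, 0, 0]
  turn:
    - [0, 0, 0]
    - [0, 0, 0]
    - [0, 0, 0]
    - [0, 0, 0]

```text
clock: 17.55
tcp_pos: [0.5271, -0.0136, 0.0205]
orientation: [2.222, 2.219, 0.0]
contact_force: [-1.0, -1.4, 4.8]
grip_width: 0.0269
```

Call:
carry_out:
  offset:
    - [-0.005, 0, 0]
    - [-0.01, 0, 0]
    - [-0.015, 0, 0]
    - [-0.02, 0, 0]
    - [-0.02, 0, 0]
  turn:
    - [0, 0, 0]
    - [0, 0, 0]
    - [0, 0, 0]
    - [0, 0, 0]
    - [0, 0, 0]

```text
clock: 18.05
tcp_pos: [0.5275, -0.016, 0.0205]
orientation: [-2.213, -2.222, -0.008]
contact_force: [-1.1, 17.0, 6.2]
grip_width: 0.0268
```

Call:
carry_out:
  offset:
    - [0.01, 0, 0]
    - [0.02, 0, 0]
    - [0.025, 0, 0]
    - [0.025, 0, 0]
    - [0.025, 0, 0]
  turn:
    - [0, 0, 0]
    - [0, 0, 0]
    - [0, 0, 0]
    - [0, 0, 0]
    - [0, 0, 0]
  force: 120

```text
clock: 18.55
tcp_pos: [0.528, -0.0116, 0.0209]
orientation: [2.221, 2.218, 0.002]
contact_force: [-0.7, -2.3, 4.6]
grip_width: 0.0249
```

Call:
carry_out:
  offset:
    - [-0.005, 0, 0]
    - [-0.01, 0, 0]
    - [-0.015, 0, 0]
    - [-0.02, 0, 0]
    - [-0.025, 0, 0]
    - [-0.03, 0, 0]
  turn:
    - [0, 0, 0]
    - [0, 0, 0]
    - [0, 0, 0]
    - [0, 0, 0]
    - [0, 0, 0]
    - [0, 0, 0]

```text
clock: 19.15
tcp_pos: [0.5282, -0.0162, 0.0208]
orientation: [-2.211, -2.223, -0.012]
contact_force: [0.0, 27.4, 8.5]
grip_width: 0.0257
```

```bash
python3 - <<'E'
from h import *
o=r.get_obs();print(o["clock"],o["tcp_pos"],o["contact_force"],o["grip_width"])
f=imaging.grab_frame("wrist")
C=cv2.resize(f["pixels"][170:400,180:460],(730,600),interpolation=cv2.INTER_CUBIC);cv2.imwrite("pics/k.png",C[:,:,::-1])
E
```

```text
19.15 [ 0.52820745 -0.01624927  0.02078759] [ 0.03077204 27.39639185  8.53940617] 0.02565222456698909
```

View pics/k.png

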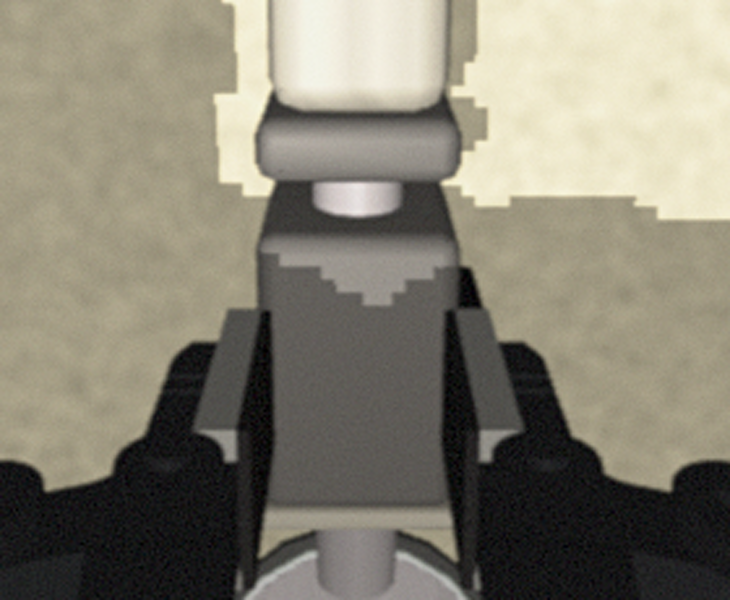

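```bash
python3 - <<'E'
from h import *
f=imaging.grab_frame("wrist");o=r.get_obs();T=o["tcp_pos"];print(T)
for z in (.007,.012,.02,.03): print("pad tip near corner y if z=",z,onplane(f,180+455/2.607,170+309/2.607,z))
for z in (.04,.05,.06): print("pad upper corner y if z=",z,onplane(f,180+430/2.6,170+430/2.607,z), )
print("button start",onplane(f,180+465/2.607,170+268/2.607,.0265),"collar end y",onplane(f,180+358/2.6,170+236/2.607,.0325),"collar far",onplane(f,180+358/2.6,170+505/2.607,.0325))
M=Ro.from_rotvec(o["orientation"]).as_matrix()
for d in(-.011,.011): print(d,[((proj(f,T+M@np.array([d,.014,z]))-[180,170])*2.607).round() for z in(.014,0,-.02)])
E
```

```text
[ 0.5281958  -0.01621792  0.02075539]
pad tip near corner y if z= 0.007 [ 0.54526549 -0.01636767  0.007     ]
pad tip near corner y if z= 0.012 [ 0.5447379  -0.01411723  0.012     ]
pad tip near corner y if z= 0.02 [ 0.54389375 -0.01051653  0.02      ]
pad tip near corner y if z= 0.03 [ 0.54283856 -0.00601565  0.03      ]
pad upper corner y if z= 0.04 [ 0.53895215 -0.02034965  0.04      ]
pad upper corner y if z= 0.05 [ 0.53811386 -0.01440584  0.05      ]
pad upper corner y if z= 0.06 [ 0.53727556 -0.00846203  0.06      ]
button start [ 0.54450462 -0.00088532  0.0265    ] collar end y [0.52851288 0.00638151 0.0325    ] collar far [ 0.52871007 -0.03795722  0.0325    ]
-0.011 [array([436., 364.]), array([442., 404.]), array([453., 475.])]
0.011 [array([439., 247.]), array([445., 280.]), array([457., 337.])]
```

```bash
python3 -c "
from h import *
print(r.nose_length); go([.528,-.0115,.0208],0)"
```

```text
0.014
off [ 0.0094 -0.0003  0.    ] turn [ 0.0005 -0.0064  0.0038] mm 4.72219687230193
```

Call:
carry_out:
  offset:
    - [0.01, 0, 0]
    - [0.02, 0, 0]
    - [0.026, 0, 0]
    - [0.026, 0, 0]
  turn:
    - [0, 0, 0]
    - [0, 0, 0]
    - [0, 0, 0]
    - [0, 0, 0]

```text
clock: 19.65
tcp_pos: [0.5281, -0.0133, 0.0209]
orientation: [2.221, 2.218, 0.002]
contact_force: [0.8, -1.6, 5.4]
grip_width: 0.0253
```

Call:
carry_out:
  offset:
    - [0, 0, 0]
    - [0, 0, 0]
    - [0, 0, 0]
    - [0, 0, 0]
    - [0, 0, 0]
    - [0, 0, 0.008]
    - [0, 0, 0.008]
    - [0, 0, 0.008]
  turn:
    - [0, 0, 0]
    - [0, 0, 0]
    - [0, 0, 0]
    - [0, 0, 0]
    - [0, 0, 0]
    - [0, 0, 0]
    - [0, 0, 0]
    - [0, 0, 0]
  hand: 0
  force: 60

```text
clock: 20.45
tcp_pos: [0.5269, -0.0127, 0.0161]
orientation: [2.222, 2.22, -0.0]
contact_force: [0.8, -0.9, 0.1]
grip_width: 0.0855
```

Call:
carry_out:
  offset:
    - [0.001, 0.001, 0.007]
    - [0.001, 0.001, 0.014]
    - [0.001, 0.001, 0.014]
    - [0.001, 0.001, 0.014]
  turn:
    - [0, 0, 0]
    - [0, 0, 0]
    - [0, 0, 0]
    - [0, 0, 0]

```text
clock: 20.85
tcp_pos: [0.5274, -0.0123, 0.0091]
orientation: [2.222, 2.22, -0.0]
contact_force: [-0.7, -0.7, 0.9]
grip_width: 0.0854
```

Call:
carry_out:
  offset:
    - [0, 0, 0]
    - [0, 0, 0]
    - [0, 0, 0]
    - [0, 0, 0]
    - [0, 0, 0]
    - [0, 0, 0]
    - [0, 0, 0]
  turn:
    - [0, 0, 0]
    - [0, 0, 0]
    - [0, 0, 0]
    - [0, 0, 0]
    - [0, 0, 0]
    - [0, 0, 0]
    - [0, 0, 0]
  hand: 1

```text
clock: 21.55
tcp_pos: [0.5277, -0.0123, 0.0097]
orientation: [2.222, 2.22, 0.001]
contact_force: [-0.7, 0.4, 5.3]
grip_width: 0.0286
```

```bash
python3 - <<'E'
from h import *
o=r.get_obs();print(o["clock"],o["tcp_pos"],o["contact_force"],o["grip_width"])
f=imaging.grab_frame("wrist")
C=cv2.resize(f["pixels"][170:400,180:460],(730,600),interpolation=cv2.INTER_CUBIC);cv2.imwrite("pics/l.png",C[:,:,::-1])
E
```

```text
21.55 [ 0.52774998 -0.01227705  0.00973763] [-0.67421337  0.41892566  5.34806692] 0.02856117002608704
```

View pics/l.png

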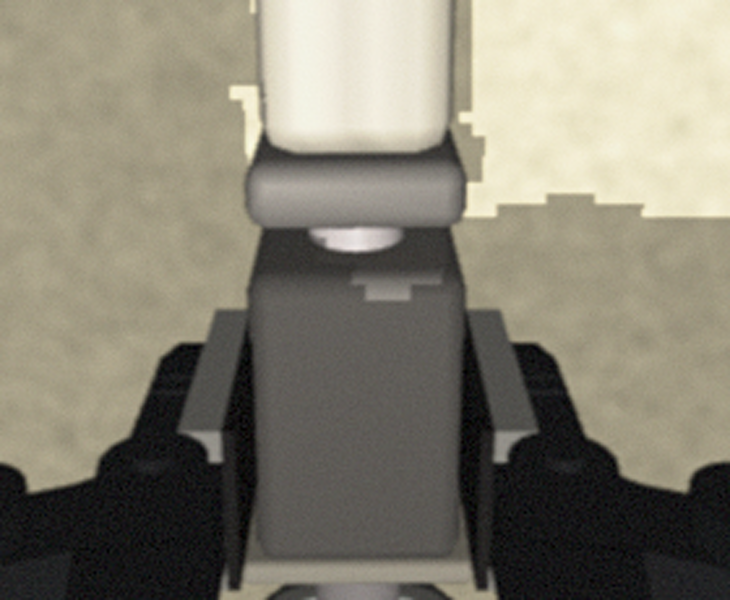

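Call:
carry_out:
  offset:
    - [-0.005, 0, 0]
    - [-0.01, 0, 0]
    - [-0.02, 0, 0]
    - [-0.03, 0, 0]
    - [-0.04, 0, 0]
    - [-0.04, 0, 0]
  turn:
    - [0, 0, 0]
    - [0, 0, 0]
    - [0, 0, 0]
    - [0, 0, 0]
    - [0, 0, 0]
    - [0, 0, 0]

```text
clock: 22.2
tcp_pos: [0.5281, -0.0312, 0.0097]
orientation: [2.221, 2.221, 0.003]
contact_force: [-1.1, 3.6, 5.3]
grip_width: 0.0285
```

Call:
carry_out:
  offset:
    - [-0.02, 0, 0]
    - [-0.05, 0, 0]
    - [-0.08, 0, 0]
    - [-0.11, 0, 0]
    - [-0.14, 0, 0]
    - [-0.16, 0, 0]
    - [-0.16, 0, 0]
    - [-0.16, 0, 0]
  turn:
    - [0, 0, 0]
    - [0, 0, 0]
    - [0, 0, 0]
    - [0, 0, 0]
    - [0, 0, 0]
    - [0, 0, 0]
    - [0, 0, 0]
    - [0, 0, 0]

```text
clock: 23.0
tcp_pos: [0.528, -0.112, 0.0097]
orientation: [2.222, 2.22, 0.001]
contact_force: [0.1, 2.2, 4.9]
grip_width: 0.0288
```

Call:
carry_out:
  offset:
    - [-0.01, 0, 0]
    - [-0.02, 0, 0]
    - [-0.03, 0, 0]
    - [-0.03, 0, 0]
    - [-0.03, 0, 0]
  turn:
    - [0, 0, 0]
    - [0, 0, 0]
    - [0, 0, 0]
    - [0, 0, 0]
    - [0, 0, 0]

```text
clock: 23.5
tcp_pos: [0.5283, -0.1234, 0.0097]
orientation: [-2.218, -2.222, -0.005]
contact_force: [0.3, 10.1, 7.3]
grip_width: 0.0286
```

Call:
carry_out:
  offset:
    - [-0.003, 0, 0]
    - [-0.006, 0, 0]
    - [-0.006, 0, 0]
    - [-0.006, 0, 0]
    - [-0.006, 0, 0]
  turn:
    - [0, 0, 0]
    - [0, 0, 0]
    - [0, 0, 0]
    - [0, 0, 0]
    - [0, 0, 0]

```text
clock: 24.0
tcp_pos: [0.5283, -0.1235, 0.0097]
orientation: [-2.214, -2.222, -0.008]
contact_force: [-0.5, 18.2, 11.0]
grip_width: 0.0282
```

```bash
python3 - <<'E'
from h import *
o=r.get_obs();print(o["clock"],o["tcp_pos"],o["contact_force"],o["grip_width"])
C=np.zeros((600,800,3),np.uint8)
for k,c in enumerate(["scene","side"]):
    g=imaging.grab_frame(c);a=proj(g,[.528,.03,.02]);x,y=int(a[0])-100,int(a[1])-75
    C[k*300:k*300+300,:400]=cv2.resize(g["pixels"][y:y+150,x:x+200],None,fx=2,fy=2,interpolation=cv2.INTER_CUBIC);print(c,x,y,[((proj(g,[.528,.192-d,.02])-[x,y])*2).round() for d in(0,.203,.313,.38)])
g=imaging.grab_frame("wrist");C[:300,400:]=cv2.resize(g["pixels"],(400,300))
# handle end (175 mm from eye) visible in wrist
print([proj(g,[.528,y,.03]) for y in (.013,.017)])
cv2.imwrite("pics/m.png",C[:,:,::-1])
E
```

```text
24.0 [ 0.52832114 -0.12347339  0.00965034] [-0.51527216 18.19431983 11.04098749] 0.02821397540575475
scene 195 176 [array([350., 160.]), array([163., 149.]), array([ 62., 143.]), array([  1., 140.])]
side 247 163 [array([181., 261.]), array([206., 128.]), array([217.,  72.]), array([223.,  42.])]
[array([ 316.07709633, -126.43955902]), array([ 316.09350743, -144.82013299])]
```

```bash
python3 - <<'E'
from h import *
for c in ["scene","side"]:
    g=imaging.grab_frame(c)
    for q in ["mirror","collar","tube","spray","mouse","dish"]:
        for d in look_for(q,c)[:1]: print(c,q,round(d["score"],2),world(g,d["xyz"]).round(3))
r.hand_in();o=r.get_obs();print(o["clock"],o["tcp_pos"],o["contact_force"])
E
```

```text
scene mirror 0.71 [ 0.539 -0.187  0.023]
scene collar 0.81 [ 0.545 -0.118  0.026]
scene tube 0.58 [0.538 0.04  0.018]
scene spray 0.86 [0.701 0.294 0.097]
scene mouse 0.69 [ 0.772 -0.016  0.03 ]
scene dish 0.68 [0.385 0.19  0.016]
side mirror 0.45 [ 0.532 -0.187  0.024]
side collar 0.46 [ 0.527 -0.109  0.031]
side tube 0.93 [0.524 0.085 0.028]
side spray 0.75 [0.669 0.32  0.112]
side mouse 0.56 [ 0.746 -0.003  0.022]
side dish 0.66 [0.369 0.202 0.016]
the job is handed in; nothing more can be done
the job is handed in; nothing more can be done
```

I hung the mirror by its eye over the post, lying flat on the bench. Then I squeezed the collar button, pulled the collar fully out to the second stop, and handed in still holding it there at 60 N grip.

**Failed first pulls:** The first three pulls did not move the rod. The pads were closing above the button, so they slipped about 17 mm along the collar on the first pull, and the pull force peaked at about 40 N. The wrist camera showed the button still out, so I gripped about 11 mm lower. After that the rod slid out with only a few newtons.

**Last checks:**
- **Second stop:** The collar moved about 111 mm. Pulling harder, from 10 to 18 N, moved it only another 0.1 mm, so it is against the hard end.
- **Mirror position:** The networks place the mirror about 0.38 m from the post, which is where it should be when fully out.
- **Bystanders:** The spray bottle, mouse and dish are within about 6 mm of their first readings, which is about the error of the networks.
- **Not checked by eye:** I had used up the 12 pictures, so the final pose rests on these numbers alone. The two cameras differ by up to 18 mm in x on the collar. Flatness was judged from the contact force as I set it down and the roughly 2–3 cm heights reported.

The arm stopped moving at 24.0 s. The gripper was pressing on the tool with about 11 N downwards at the end.

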